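Shut the microcentrifuge and start it

ROBOT

A 7-joint arm with a two-finger parallel gripper is mounted at the origin on the work surface. World frame = base frame: x ahead of the robot, y to its left, z up, the work surface at z = 0. Lengths are in m, angles in rad, forces in N, time in s.
With the tool pointing down it reaches from about 0.425 to 0.875 m from the base axis. Payload 4.7 kg.
Tool frame: the origin (TCP) lies at the very end of the fingers, on their centre line; the grasp point (between the pads) lies 19 mm behind it; z points along the fingers, y is the line along which they close (so a half turn about z gives the same grasp; the last joint's range is limited). The gripper opens to 87 mm and grips with 3 to 60 N. Pads are 19 mm wide; open, the fingers measure 117 mm over their backs; the gripper's body (75 mm by 190 mm) begins 51 mm behind the grasp point.
Start: joints at [1.172, 0.321, -0.07, 1.45, 0.023, 1.371, -0.057], TCP at [0.261, -0.595, 0.223] pointing down, gripper open.
Joint ranges: [-2.86, 2.86], [-0.3, 2.09], [-1.38, 1.24], [0.06, 2.45], [-1.56, 4.7], [0.09, 2.05], [-2.69, 2.69]. Speed limits (rad/s): [2.57, 2.57, 3.14, 3.14, 3.14, 3.14, 3.14].

INTERFACE

Orientations are given as a rotation vector (axis times angle).
In Python, from bench import ctrl gives the robot as it stands.
- The arm moves only by the shell command python3 -m jog 'ROWS' [FORCE]. ROWS is JSON, a list that holds one entry, the list of rows, each a list of 7 numbers: the shift along the tool's x, y, z in mm, then the turn, a rotation vector about the tool's x, y, z in degrees, then the finger opening in mm, from 0 to 87. A call has 1 to 10 rows; each row is the pose to reach, as a shift and turn from the pose commanded when the call began, along the tool's axes at that moment; what a row does not reach only later rows make up. A row lasts 1/10 s, in which the tool goes at most 50 mm and 8.59 degrees, less where a joint would pass 70% of its speed; a pose out of reach is approached as far as the arm can. A call with a gripper value outside its range is refused whole. The fingers move at their own pace and stop on an object; FORCE is the grip in N (left out, the last holds). Time passes only in rows, so rows that repeat a pose let the fingers close. It gives the time, the measured TCP pose, the force, the opening and the grip force at its end, in the units of the state.
- ctrl.get_state(): the state, without advancing time (a new reading comes with each control period).
- ctrl.get_image(name): name is "scene" or "top" or "wrist"; returns a dict with "image" (384x512x3 uint8, red, green, blue), "depth" (384x512 float32, m along the optical axis (not along the pixel's ray), 0 where there is no reading), "fov_y" (degrees; the focal length in pixels is half the picture's height over the tangent of half this angle, whatever the lens; pixels are square), "cx", "cy" (the principal point, pixels), "k1" (the pictures are not rectified: a ray, as slopes to the right and down, at radius r is drawn at 1 + k1 r^2 times it, then the intrinsics apply), "rvec" (rotation vector, rad) and "tvec" (3), from world to camera coordinates, as OpenCV has them. Camera axes: x right, y down, z forward; pixel columns grow to the right and rows downward; lengths in m; the calibration is good to about 2 mm. A picture is of the moment at which its call begins.
- ctrl.close_job(): hands the job in; it is judged then, once.
The state is a dict: "time": time; "joint_positions": joint angles; "qd": joint speeds; "joint_torque": joint torques, N m; "position": TCP position; "tool_rot": TCP orientation; "ft_force": force on the tool from outside, world axes, zero at the start; "torque": the same for the moment, N m; "grip_width": opening from 0.0 (shut) to 1.0 (fully open); "grip_force": force on a finger pad.
Only numpy, scipy, OpenCV 4.12 (cv2) and the standard library are available. Lean on these libraries where they do the work, as an engineer would, in place of code of your own. Each camera call takes 0.05 s, during which the arm holds its last target. There are 200 camera calls.

TASK

The lid of the bench-top centrifuge has been left open over its loaded rotor. Push the lid down from its outside with the fingertips until it is fully shut, then press the round start button on the front deck all the way down and let it go. Only push: do not pinch the lid or touch the liner under it or the rotor, do not turn the speed knob, and leave the mould and the tube rack where they are.

Things in the scene. Friction and masses are not known exactly. Their poses are not given: they have to be found in the camera images.
- centrifuge: white centrifuge housing, fixed to the bench, 240 (x) x 200 (y) x 100 high. Origin: centre of its underside on the bench. Its own -x is the front (about towards the robot; it may be yawed), +x the rear with the hinge. The flat front deck, 100 high, is the front 72 of the housing; behind it is the open chamber
- lid_hinge (a point): middle of the lid's hinge line, fixed on the housing 106 behind its centre and 101 above the bench. The hinge line runs along the housing's y
- lid_edge (a point): middle of the lid's free (front) edge, on its outer face; moves with the lid. The lid is a grey flat plate 152 long from the hinge to the free edge, 196 wide, 16 thick. The point's z axis is the outward normal of the outer face, its x axis points along the lid from the free edge to the hinge. Shut, the outer face is level, 117 above the bench. In the lid's frame this point is at x -152, y 0, z +16 from lid_hinge
- lid (a joint): lid angle in rad: 0 shut and level, grows as the lid rises; 0.85 to 1.35 at the start, stop at 1.5. The hinge is stiff: the lid stays wherever it is left and shuts only if pushed all the way, with about 1 to 4 N near the free edge. It has no latch
- lid_liner: sprung steel sealing plate 100 x 120 x 6 on the lid's inner face, its centre 78 from the hinge line; not to be touched. Origin on the hinge line; axes as the lid
- rotor: dark steel rotor, 110 across, with tube holes, in the chamber under the lid; not to be touched. Origin: centre of its underside
- start_top (a point): centre of the top of the start button: a round white push button 28 across in a grey round housing 44 across and 12 high, on the front deck at the right as seen from the robot (88 ahead of the centrifuge's centre, on its -y side by 55). Its top is 122 above the bench, 10 above its housing. It presses straight down
- start (a joint): start button travel in m: 0 up, 0.006 fully pressed; a spring returns it, about 4 N when fully down
- speed_grip (a point): grip of the speed knob, a 32 wide knob with a raised bar on the front deck at the left as seen from the robot (housing's +y side), 110 from the start button. The bar is 30 x 14, its top 144 above the bench. Not to be turned
- speed (a joint): speed knob angle in rad, 0 at the start
- mould: bystander: cream open embedding mould, 74 x 124 x 26 high, loose on the bench beside the centrifuge. Origin: centre of its underside
- rack: bystander: grey tube rack 60 x 110 with capped tubes, 85 high in all, loose on the bench beside the centrifuge. Origin: centre of its underside

How it is judged:
By the outcome, as a careful person would: the job done as asked, in the order asked, and still so for the second after the job is handed in, with the robot touching nothing.
It also fails if it takes over 40 s, if anything falls off the work surface, if the arm or the gripper's body presses on something with over 40 N, if the wrist force passes 120 N, or if a joint passes its speed limit or range.

## Working session

There is one attempt and no reset: what is moved stays moved. The work goes in short steps, Python scripts to look and compute and a shell command to move; the robot and the scene stay as the last step left them, time stands still between calls to the robot, and variables do not carry over. Pictures are saved under pics/ and viewed, at most 10 in all, crops included, and the job is handed in when it is done.

```bash
mkdir -p pics; cat > h.py <<'E'
import numpy as np, cv2
from scipy.spatial.transform import Rotation as R
from bench import ctrl
def cloud(d):
    h,w=d["depth"].shape; f=h/2/np.tan(np.radians(d["fov_y"])/2)
    K=np.array([[f,0,d["cx"]],[0,f,d["cy"]],[0,0,1]])
    u,v=np.meshgrid(np.arange(w,dtype=float),np.arange(h,dtype=float))
    p=cv2.undistortPoints(np.stack([u,v],-1).reshape(-1,1,2),K,np.array([d["k1"],0,0,0.])).reshape(h,w,2)
    z=d["depth"].astype(float); c=np.dstack([p*z[...,None],z])
    M=R.from_rotvec(np.ravel(d["rvec"])).as_matrix()
    P=(c-np.ravel(d["tvec"]))@M; P[z<=0]=np.nan
    return P
E
python3 - <<'E'
from h import *
ims=[]
for n in("scene","top"):
    d=ctrl.get_image(n); np.save(n+".npy",cloud(d)); cv2.imwrite(f"pics/{n}0.png",cv2.cvtColor(d["image"],cv2.COLOR_RGB2BGR))
s=ctrl.get_state(); print(s["position"],s["tool_rot"],s["time"],s["ft_force"])
E
```

```text
[ 0.26052079 -0.59496533  0.22154716] [-3.07323184e+00 -6.43514955e-01  7.33670138e-04] 0.1 [-0.01115039 -0.14190535  0.32267784]
```

View pics/scene0.png

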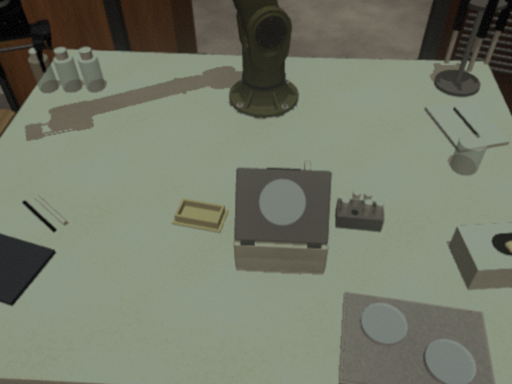

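View pics/top0.png

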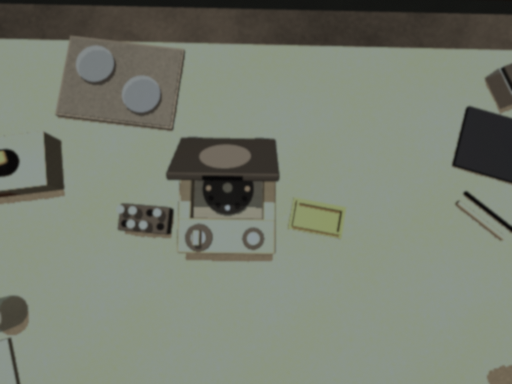

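The scene view shows the lid's outer face (235–330, 168–245). In the top view the front deck is at rows 222–250, with the button at (253,238), the knob at (199,238) and the open lid at rows 140–178.

```bash
python3 - <<'E'
from h import *
T=np.load("top.npy");S=np.load("scene.npy")
for n,(u,v) in dict(btn=(253,238),knob=(199,238),deckm=(226,240),lidL=(175,174),lidR=(275,174),mould=(317,218),rack=(146,219)).items(): print(n,T[v,u].round(4))
d=T.reshape(-1,3); c=T[238,253]
m=(abs(d[:,2]-.122)<.005)&(np.hypot(*(d[:,:2]-c[:2]).T)<.03); print("btn mean",d[m].mean(0),m.sum())
# deck rect
m=(abs(d[:,2]-.1)<.006)&(np.hypot(*(d[:,:2]-T[240,226][:2]).T)<.16)
r=cv2.minAreaRect(d[m][:,:2].astype(np.float32)*1000); print("deck",r)
L=S[180:236,245:322].reshape(-1,3);L=L[~np.isnan(L).any(1)]
c0=L.mean(0);n=np.linalg.svd(L-c0,full_matrices=0)[2][2]; n*=np.sign(n[0]); print("lid plane",c0,n,"angle",np.arctan2(np.hypot(*n[:2]),n[2]),"yaw",np.degrees(np.arctan2(n[1],n[0])))
for u,v in[(240,172),(327,174),(283,172),(283,240)]: print(S[v,u].round(4))
E
```

```text
btn [0.4755 0.024  0.1189]
knob [0.4731 0.1274 0.1405]
deckm [0.4701 0.0784 0.0998]
lidL [0.5815 0.1607 0.2259]
lidR [ 0.5858 -0.0106  0.2247]
mould [ 0.5242 -0.1226  0.0065]
rack [0.5107 0.2587 0.0464]
btn mean [0.47596383 0.02411345 0.12121678] 150
deck ((518.0106201171875, 79.48558044433594), (148.74742126464844, 199.99627685546875), 0.6938905119895935)
lid plane [0.6358086  0.08209643 0.16638391] [0.77454865 0.00716422 0.63247377] angle 0.8860535840950672 yaw 0.529944645374575
[ 0.5921 -0.0095  0.2207]
[0.589  0.1685 0.2227]
[0.5886 0.0789 0.2226]
[0.6784 0.0852 0.113 ]
```

```bash
cat > g.py <<'E'
import sys; from h import *
t=np.array(eval(sys.argv[1])); s=ctrl.get_state(); r=R.from_rotvec(s["tool_rot"])
print("shift mm",(r.inv().apply(t-s["position"])*1000).round(1),"axes",r.as_matrix().round(3).tolist(),s["joint_positions"].round(2) if hasattr(s["joint_positions"],"round") else s["joint_positions"])
E
python3 -m jog '[[[0,0,-30,0,0,8,0],[0,0,-60,0,0,16,0],[0,0,-80,0,0,23.6,0],[0,0,-80,0,0,23.6,0],[0,0,-80,0,0,23.6,0]]]' 20; python3 g.py '(.61,.08,.30)'
```

```text
time: 0.6
position: [0.2607, -0.5952, 0.3019]
tool_rot: [-3.141, -0.005, 0.0]
ft_force: [-0.8, -0.4, -0.8]
grip_width: 0.632
grip_force: 0.0
shift mm [ 351.6 -674.     2.1] axes [[1.0, 0.003, -0.0], [0.003, -1.0, 0.0], [-0.0, -0.0, -1.0]] [ 1.13  0.3  -0.02  1.32  0.    1.52 -0.45]
```

```bash
python3 -m jog '[[[20,-40,0,0,0,0,0],[42,-80,0,0,0,0,0],[63,-120,0,0,0,0,0],[85,-160,0,0,0,0,0],[105,-200,0,0,0,0,0],[126,-240,0,0,0,0,0],[147,-280,0,0,0,0,0],[168,-320,0,0,0,0,0],[188,-360,0,0,0,0,0],[210,-400,0,0,0,0,0]]]'; python3 -m jog '[[[22,-40,0,0,0,0,0],[44,-80,0,0,0,0,0],[66,-120,0,0,0,0,0],[88,-160,0,0,0,0,0],[110,-200,0,0,0,0,0],[130,-235,0,0,0,0,0],[145,-260,0,0,0,0,0],[152,-274,0,0,0,0,0],[152,-274,0,0,0,0,0],[152,-274,0,0,0,0,0]]]';  python3 g.py '(.62,.08,.225)'
```

```text
time: 1.6
position: [0.4699, -0.1933, 0.3006]
tool_rot: [-3.141, -0.004, 0.004]
ft_force: [0.4, -0.6, -0.1]
grip_width: 0.011
grip_force: 0.0
time: 2.6
position: [0.6216, 0.0775, 0.3015]
tool_rot: [3.14, 0.001, -0.003]
ft_force: [-0.8, -0.6, -0.5]
grip_width: 0.007
grip_force: 0.0
shift mm [-1.4 -2.6 76.5] axes [[1.0, 0.001, -0.002], [0.001, -1.0, -0.001], [-0.002, 0.001, -1.0]] [ 0.3   0.3  -0.6   1.37  0.17  1.53 -1.86]
```

```bash
python3 -m jog '[[[0,-2,25,0,0,0,0],[0,-2,50,0,0,0,0],[0,-2,72,0,0,0,0],[-6,-2,80,0,0,0,0],[-13,-2,83,0,0,0,0],[-18,-2,85,0,0,0,0],[-23,-2,89,0,0,0,0],[-28,-2,93,0,0,0,0],[-33,-2,97,0,0,0,0],[-37,-2,100,0,0,0,0]]]'; python3 - <<'E'
from h import *
d=ctrl.get_image("scene"); cv2.imwrite("pics/s1.png",cv2.resize(cv2.cvtColor(d["image"],cv2.COLOR_RGB2BGR)[80:290,180:400],None,fx=2.5,fy=2.5))
P=cloud(d)[190:236,245:322].reshape(-1,3);
c=P[(P[:,1]>.1)|(P[:,1]<.05)]; c=c[(c[:,0]>.56)&(c[:,2]<.22)]
c0=np.median(c,0);n=np.linalg.svd(c-c0,full_matrices=0)[2][2];print(c0,n)
E
python3 g.py '(.5665,.08,.1807)'
```

```text
time: 3.6
position: [0.5848, 0.0808, 0.2025]
tool_rot: [3.141, 0.001, 0.001]
ft_force: [0.5, -0.3, 1.3]
grip_width: 0.009
grip_force: 0.6
[0.63525569 0.10755996 0.15060788] [-0.64872186 -0.00137312 -0.76102435]
shift mm [-17.5   0.8  21.2] axes [[1.0, 0.001, -0.001], [0.001, -1.0, -0.001], [-0.001, 0.001, -1.0]] [ 0.34  0.26 -0.61  1.62  0.15  1.32 -1.87]
```

View pics/s1.png

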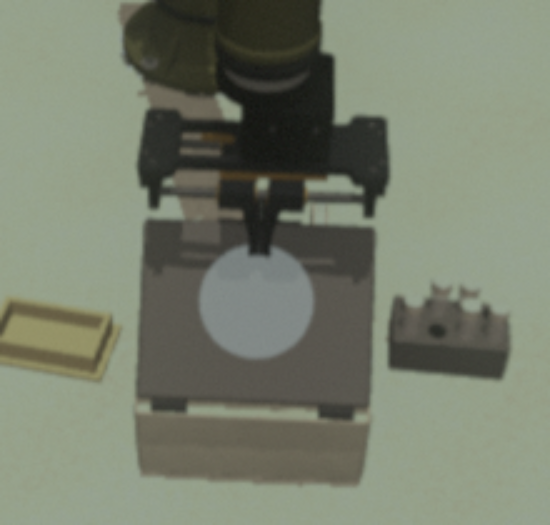

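The fingertips (crop pixel 258,252) are on the lid's outer face just inside its free edge (row 222). The lid angle is 0.71, as planned, so I'll continue.

```bash
python3 -m jog '[[[-9,0,11,0,0,0,0],[-18,0,22,0,0,0,0],[-25,0,34,0,0,0,0],[-32,0,46,0,0,0,0],[-36,0,55,0,0,0,0],[-39,0,64,0,0,0,0],[-41,0,72,0,0,0,0],[-42,0,79,0,0,0,0],[-43,0,83,0,0,0,0],[-43,0,85,0,0,0,0]]]'; python3 -m jog '[[[0,0,1,0,0,0,0],[0,0,2,0,0,0,0]]]'
```

```text
time: 4.65
position: [0.5418, 0.0809, 0.1173]
tool_rot: [3.142, 0.001, -0.002]
ft_force: [-4.4, -0.4, 11.9]
grip_width: 0.003
grip_force: 5.9
time: 4.85
position: [0.5419, 0.0809, 0.1173]
tool_rot: [3.141, 0.001, -0.002]
ft_force: [-7.8, -1.7, 16.9]
grip_width: 0.007
grip_force: 8.4
```

```bash
python3 -m jog '[[[0,0,-2,0,0,0,0],[0,0,-15,0,0,0,0],[0,0,-40,0,0,0,0],[-25,22,-45,0,0,0,0],[-50,44,-45,0,0,0,0],[-66,57,-45,0,0,0,0],[-66,57,-45,0,0,0,0],[-66,57,-45,0,0,0,0]]]'; python3 - <<'E'
from h import *
d=ctrl.get_image("scene"); cv2.imwrite("pics/s2.png",cv2.resize(cv2.cvtColor(d["image"],cv2.COLOR_RGB2BGR)[80:290,180:400],None,fx=2.5,fy=2.5))
P=cloud(d).reshape(-1,3); c=P[(P[:,0]>.54)&(P[:,0]<.65)&(P[:,1]>0)&(P[:,1]<.16)&(P[:,2]<.14)&(P[:,2]>.09)]
c0=c.mean(0);n=np.linalg.svd(c-c0,full_matrices=0)[2][2];n*=np.sign(n[2]);print(c0,n,len(c))
E
python3 g.py '(.4758,.0243,.122)'
```

```text
time: 5.65
position: [0.4769, 0.0238, 0.1614]
tool_rot: [3.141, 0.0, 0.003]
ft_force: [0.2, 0.3, -0.1]
grip_width: 0.007
grip_force: 0.0
[0.59702085 0.0803821  0.11538955] [2.42412363e-03 6.61460113e-05 9.99997060e-01] 2694
shift mm [-1.4  0.1 39.3] axes [[1.0, 0.001, 0.002], [0.001, -1.0, 0.0], [0.002, -0.0, -1.0]] [ 0.48  0.02 -0.58  1.93  0.01  1.2  -1.68]
```

View pics/s2.png

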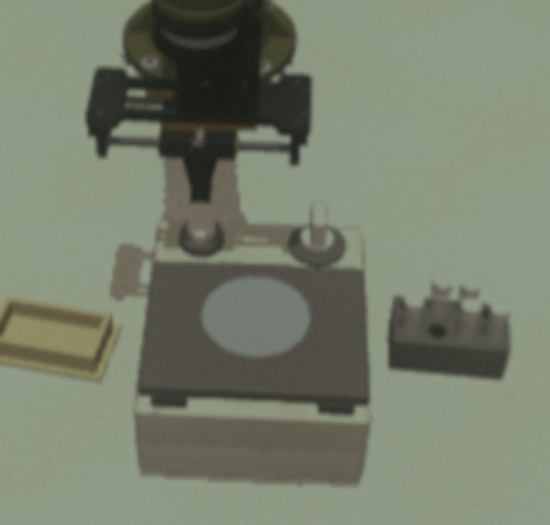

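The lid is shut and level (tilt 0.002 rad). The fingertips (200,198) are above the button (202,235).

```bash
python3 -m jog '[[[-1,0,15,0,0,0,0],[-1,0,30,0,0,0,0],[-1,0,36,0,0,0,0],[-1,0,39,0,0,0,0],[-1,0,41,0,0,0,0],[-1,0,43,0,0,0,0],[-1,0,44,0,0,0,0],[-1,0,44,0,0,0,0]]]'; python3 -m jog '[[[0,0,1,0,0,0,0],[0,0,2,0,0,0,0],[0,0,2,0,0,0,0]]]'
```

```text
time: 6.5
position: [0.4757, 0.0244, 0.1171]
tool_rot: [-3.141, -0.002, -0.002]
ft_force: [-1.0, 2.7, 3.4]
grip_width: 0.008
grip_force: 1.8
time: 6.8
position: [0.4758, 0.0243, 0.1163]
tool_rot: [3.141, 0.002, 0.002]
ft_force: [-4.5, 2.2, 11.9]
grip_width: 0.008
grip_force: 6.3
```

```bash
python3 -m jog '[[[0,0,1,0,0,0,0],[0,0,1,0,0,0,0]]]'; python3 -m jog '[[[0,0,-3,0,0,0,0],[0,0,-10,0,0,0,0],[0,0,-30,0,0,0,0],[0,0,-70,0,0,0,0],[0,0,-110,0,0,0,0],[0,0,-120,0,0,0,0],[0,40,-120,0,0,0,0],[0,80,-120,0,0,0,0],[0,120,-120,0,0,0,0],[0,120,-120,0,0,0,0]]]'; python3 - <<'E'
from h import *
d=ctrl.get_image("top"); cv2.imwrite("pics/t3.png",cv2.resize(cv2.cvtColor(d["image"],cv2.COLOR_RGB2BGR)[120:280,100:370],None,fx=2.5,fy=2.5))
P=cloud(d).reshape(-1,3);c=P[(P[:,0]>.54)&(P[:,0]<.65)&(P[:,1]>.05)&(P[:,1]<.16)&(P[:,2]<.14)]
n=np.linalg.svd(c-c.mean(0),full_matrices=0)[2][2];print(c.mean(0),n)
m=(abs(P[:,2]-.122)<.006)&(np.hypot(P[:,0]-.476,P[:,1]-.024)<.012); print("btn",P[m].mean(0),m.sum())
E
```

```text
time: 7.0
position: [0.4759, 0.0242, 0.1161]
tool_rot: [3.141, 0.002, 0.002]
ft_force: [-6.2, 1.8, 19.2]
grip_width: 0.009
grip_force: 9.4
time: 8.0
position: [0.4738, -0.1037, 0.2323]
tool_rot: [3.139, -0.015, -0.003]
ft_force: [0.2, -0.2, -0.5]
grip_width: 0.009
grip_force: 0.0
[0.59433341 0.10498679 0.11710718] [-0.00514023 -0.00977612 -0.999939  ]
btn [0.47605337 0.02401296 0.12148108] 118
```

View pics/t3.png

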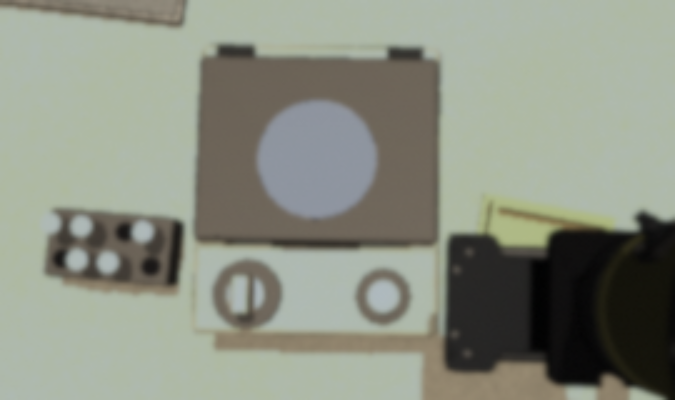

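The lid is shut at z 0.117, the button (383,296) is back up at 0.1215, and the knob, rack and mould haven't moved. The arm is clear of everything.

```bash
python3 -c "from bench import ctrl; print(ctrl.close_job())"
```

```text
the job is handed in; nothing more can be done
None
```

The lid was pushed fully shut from its outside and the start button was pressed to its stop and released; the job was handed in at about 8 s with the arm clear.

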